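# Hang the board on the keeper hook

### The arm

A 6-joint arm with a two-finger parallel gripper is mounted at the origin on the work surface. World frame = base frame: x ahead of the robot, y to its left, z up, the work surface at z = 0. Lengths are in m, angles in rad, forces in N, time in s.
With the tool pointing down it reaches from about 0.35 to 0.85 m from the base axis. Payload 8.1 kg.
Tool frame: the origin (TCP) lies between the finger pads; the fingertips stand 11 mm ahead of it and the grasp point (between the pads) lies 8 mm behind it (robot.tips_ahead is the distance from the TCP to the fingertips, in m); z points along the fingers, y is the line along which they close (so a half turn about z gives the same grasp; the last joint's range is limited). The gripper opens to 93 mm and grips with 3 to 60 N. Pads are 15 mm wide; open, the fingers measure 128 mm over their backs; the gripper's body (75 mm by 188 mm) begins 65 mm behind the grasp point.
Start: joints at [1.15, 0.13, 1.488, -0, 1.523, -0.085], TCP at [0.198, 0.567, 0.23] pointing down, gripper open.
Joint ranges: [-2.96, 2.96], [-0.89, 2.26], [0.02, 2.5], [-1.34, 4.48], [0, 2.73], [-2.66, 2.66]. Speed limits (rad/s): [2.39, 2.39, 2.79, 3.14, 3.14, 3.14].

### API

Orientations are given as a rotation vector (axis times angle).
In Python, from plant import robot gives the robot as it stands. The module is installed in compiled form; this text tells all that it offers.
- The arm moves only by the tool move_arm, never from a script. Its argument "deltas" is one flat list of numbers, 7 for each row, row after row: the shift along the tool's x, y, z in m, then the turn, a rotation vector about the tool's x, y, z in rad, then the opening, from 0 (shut) to 1 (fully open). A call has 1 to 12 rows; each row is the pose to reach, as a shift and turn from the pose commanded when the call began, along the tool's axes at that moment; what a row does not reach only later rows make up. A row lasts 1/8 s, in which the tool goes at most 62.5 mm and 10.7 degrees, less where a joint would pass 70% of its speed; a pose out of reach is approached as far as the arm can. A call with a gripper value outside its range is refused whole. The fingers move at their own pace and stop on an object; "squeeze" is the grip in N (left out, the last holds). Time passes only in rows, so rows that repeat a pose let the fingers close. It gives the time, the measured TCP pose, the force, the opening and the grip force at its end, in the units of the state.
- robot.read_state(): the state, without advancing time (a new reading comes with each control period).
- robot.read_camera(name): name is "scene" or "top"; returns (picture, depth): 480x640x3 uint8, red, green, blue; 480x640 float32, m along the optical axis (not along the pixel's ray), 0 where there is no reading.
- robot.camera_model(name): a dict with "K" (3x3 intrinsics, pixels), "R" (3x3) and "t" (3): a world point X has camera coordinates R X + t. Camera axes: x right, y down, z forward; pixel columns grow to the right and rows downward; lengths in m; the calibration is good to about 2 mm. A picture is of the moment at which its call begins. camera_model takes no time and is no camera call.
- robot.close_job(): hands the job in; it is judged then, once.
Trained networks look in the newest picture that a camera, given by its name, has taken for a name from the list of things; names that differ only in an ending like _2 or _b are one class to them, and where a whole thing is asked for, a point or a joint stands for the part that bears it (a point fixed in the world has none). Each returns a list of dicts, best first, with "confidence" (0 to 1); they miss things now and then, are a little off and sometimes report something else, mostly with a low value. They report only what shows in the picture. A call takes as long as a camera call. They do not tell look-alikes from the thing itself.
- robot.recognise(camera, label): "uv" ([column, row] in pixels, amid what is visible of it).
The state is a dict: "t": time; "q": joint angles; "dq": joint speeds; "joint_torque": joint torques, N m; "tool_pos": TCP position; "orientation": TCP orientation; "force": force on the tool from outside, world axes, zero at the start; "wrist_torque": the same for the moment, N m; "opening": finger opening in m; "gripper_force": force on a finger pad.
Only numpy, scipy, OpenCV 4.12 (cv2) and the standard library are available. Lean on these libraries where they do the work, as an engineer would, in place of code of your own. Each camera call takes 0.05 s, during which the arm holds its last target. There are 200 camera calls.

### The job

Take the small bamboo board that has the eye hole out of its slot in the rack and hang it by that eye on the steel peg of the hook stand (feel gently for the peg if you must), sliding it along the peg so that it lifts the drop flap and goes on until the flap has fallen shut behind it. Then, still holding it, tug the board gently back against the closed flap for a moment to feel that it is caught, never forcing it, and let go so that it hangs freely and at rest on the peg behind the closed flap. Leave the other board and everything else on the dresser where it stands.

Things in the scene. Friction and masses are not known exactly. Their poses are not given: they have to be found in the camera images.
- board_eye (a point): Centre of the round 16 mm eye hole through the bamboo board to be hung, midway across its width, 18 mm below its top edge and 102 mm above its bottom edge. Axes are the board's: x through the thickness (the hole's axis), y along the width, z up. The board starts upright in either rack slot.
- board: The bamboo board with the eye: an upright slab 10 mm thick (x), 200 wide (y), 120 high (z), 0.12 to 0.21 kg; origin midway along its bottom edge. It can be pinched from above across its thickness at the top edge; some 80 mm to either side of the eye the gripper later stays clear of the hook's bracket.
- plain_center (a point): Centre of the other bamboo board, same outline (10 x 200 x 120 mm), upright in the other slot, but with no hole. Not to be disturbed.
- rack: Fixed wooden rack, left or right of the middle (hook stand on the other side); origin on the dresser top under its centre. Base 150 (x) x 130 (y) x 12 mm. Two slots along y at x = -40 and +40 mm, 13 mm wide, floor 12 mm up, between cheeks 8 mm thick, 120 mm long, with tops 52 mm up.
- stand: Fixed steel hook stand; origin on the dresser top straight below the flap's hinge pin; x runs along the peg from tip to root (the board goes on in +x), z up. Pin 227 mm up, under a bracket arm 16 mm wide (24 at the pin), 232 to 240 mm up, x = -7 to +78 mm. Column 16 x 16 mm at x = +70 mm, 242 mm high, with a slot bar 66 mm wide; foot plate 150 x 100 x 10 mm centred at x = +50 mm.
- slot_mid (a point): Middle of the cross slot in the column's front face, 190 mm up; axes as the stand's. The peg is clamped in this slot up to 18 mm to either side (y) of this point: where, is not measured, so look or feel for it. It runs level along -x, 10 mm in diameter for 74 mm, then a nose tapering to 4 mm over 12 mm; its tip is at x = -24 mm of the stand. A hanging eye's centre is 3 mm below its axis.
- flap (a joint): Drop flap angle, rad: 0 = hanging straight down, closed (it may rest at up to 0.07); positive = swung up and inwards (stand +x), at most 1.45; a rigid stop bars it outwards. Light (40 g), it falls by its weight. A board pushed along the peg swings it up to about 0.9; it drops once the board's outer face is some 25 mm or more past the pin.
- flap_plate: The steel flap, 16 mm wide, 30 long, 3 thick; origin on the hinge pin, extends along its own -z. Closed, it hangs at the stand's x = 0, its lower edge 2 mm above the peg. A board tugged back meets it with its eye centre at about stand x = +6.5 mm; both are rigid, so go by the force felt: about 5 N is a gentle tug (a side load on the peg adds friction).
- coaster: Round bamboo coaster 94 mm across, 8 mm thick, lying on the dresser; origin under its centre. Bystander.
- mug_a: Blue stoneware mug 80 mm across, 90 mm high, at the back of the dresser; origin under its centre. Bystander.
- mug_b: Blue stoneware mug 80 mm across, 90 mm high, on the white tray at the left; origin under its centre. Bystander.
- kettle: Brushed steel kettle 156 mm across, about 200 mm high, on the white tray at the left; origin under its centre. Bystander.
Things that resemble listed ones, but are neither listed nor needed, are in the scene too. What is shaped like the board but black or yellow is not meant. Several things have the shape of the stand; the one meant has the colours described above.

How it is judged:
By the outcome, as a careful person would: the job done as asked, in the order asked, and still so for the second after the job is handed in, with the robot touching nothing.
It also fails if it takes over 72 s, if anything falls off the work surface, if the arm or the gripper's body presses on something with over 40 N, if the wrist force passes 120 N, or if a joint passes its speed limit or range.

## Working session

There is one attempt and no reset: what is moved stays moved. The work goes in short steps, Python scripts to look and compute and a tool call to move; the robot and the scene stay as the last step left them, time stands still between calls to the robot, and variables do not carry over. Pictures are saved under pics/ and viewed, at most 10 in all, crops included, and the job is handed in when it is done.

Besides the shell and the picture viewer there is one more tool, called after "Emit:" as name(argument=value, ...) on one line, values as JSON. move_arm: Moves the arm, as the interface text tells. Its arguments: {"type":"object","properties":{"deltas":{"type":"array","items":{"type":"number"}},"squeeze":{"type":"number"}},"required":["deltas"]}

```bash
mkdir -p pics; cat > h.py <<'E'
import numpy as np, cv2
from plant import robot
from scipy.spatial.transform import Rotation as Ro
def cloud(cam):
    im,d=robot.read_camera(cam); m=robot.camera_model(cam)
    K,R,t=[np.array(m[k]) for k in("K","R","t")]
    v,u=np.mgrid[:480,:640]
    P=np.stack([(u-K[0,2])/K[0,0]*d,(v-K[1,2])/K[1,1]*d,d],-1)
    return im,d,(P-t)@R
def proj(cam,X):
    m=robot.camera_model(cam);p=np.array(m["K"])@(np.array(m["R"])@np.array(X)+m["t"]);return p[:2]/p[2]
def save(n,im): cv2.imwrite("pics/"+n+".png",im[...,::-1])
E
python3 - <<'E'
from h import *
for c in("scene","top"):
    im,d,X=cloud(c); save(c+"0",im); np.savez(c+"0.npz",im=im,d=d,X=X)
    m=robot.camera_model(c); print(c,-np.array(m["R"]).T@m["t"],m["K"][0][0])
    for l in("board_eye","board","plain_center","rack","stand","flap_plate","slot_mid"):
        try:
            for r in robot.recognise(c,l)[:4]:
                u,v=map(int,r["uv"]); print(l,r["uv"],round(r["confidence"],2),X[v,u].round(3))
        except Exception as e: print(l,e)
E
```

```text
scene [1.12815009 0.81576062 1.27543278] 545.1377245864611
board_eye [256.9, 146.4] 0.71 [ 0.289 -0.566  0.072]
board_eye [261.0, 228.7] 0.71 [ 0.531 -0.182  0.107]
board_eye [290.8, 200.9] 0.67 [ 0.37  -0.252  0.079]
board_eye [238.6, 244.4] 0.63 [ 0.609 -0.193  0.079]
board [253.1, 146.6] 0.86 [ 0.302 -0.566  0.077]
board [239.9, 241.7] 0.85 [ 0.609 -0.184  0.099]
board [291.5, 199.0] 0.69 [ 0.364 -0.256  0.077]
board [310.5, 272.7] 0.17 [ 0.47  -0.022  0.005]
plain_center [261.6, 231.9] 0.83 [ 0.53  -0.186  0.09 ]
rack [243.7, 256.3] 0.81 [ 0.61  -0.171  0.045]
rack [238.9, 243.1] 0.3 [ 0.609 -0.191  0.085]
stand [390.5, 272.8] 0.92 [0.283 0.133 0.011]
stand [467.6, 292.4] 0.86 [0.156 0.328 0.006]
stand [317.5, 334.0] 0.69 [0.623 0.202 0.077]
flap_plate [238.9, 242.3] 0.72 [ 0.612 -0.186  0.095]
slot_mid [386.9, 272.3] 0.98 [0.33  0.156 0.068]
slot_mid [467.3, 287.9] 0.81 [0.145 0.317 0.012]
slot_mid [321.7, 334.7] 0.69 [0.587 0.175 0.011]
top [0.32206918 0.00724001 1.59293951] 447.8194826634805
board_eye [488.9, 298.6] 0.89 [ 0.284 -0.566  0.085]
board_eye [396.6, 277.0] 0.59 [ 0.353 -0.257  0.084]
board_eye [376.5, 202.0] 0.57 [ 0.602 -0.187  0.116]
board [485.8, 298.3] 0.94 [ 0.284 -0.563  0.065]
board [375.2, 202.2] 0.86 [ 0.602 -0.183  0.115]
board [395.5, 271.7] 0.7 [ 0.372 -0.251  0.099]
plain_center [381.0, 227.0] 0.97 [ 0.521 -0.206  0.093]
rack [374.8, 217.3] 0.95 [ 0.567 -0.193  0.012]
stand [222.2, 328.2] 0.93 [0.173 0.34  0.005]
stand [266.3, 207.6] 0.81 [0.563 0.168 0.225]
stand [279.9, 287.6] 0.73 [0.317 0.142 0.018]
stand [321.3, 168.6] 0.41 [ 0.746 -0.002  0.005]
slot_mid [222.9, 328.4] 0.9 [0.173 0.34  0.005]
slot_mid [269.8, 206.2] 0.7 [0.605 0.183 0.007]
slot_mid [275.7, 287.3] 0.65 [0.317 0.157 0.005]
```

View pics/scene0.png

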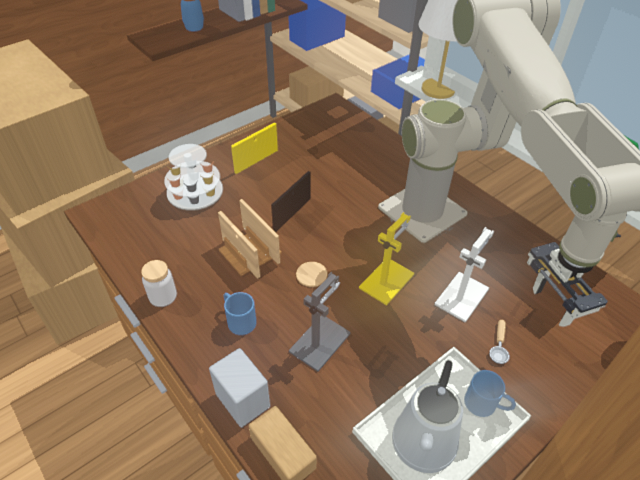

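View pics/top0.png

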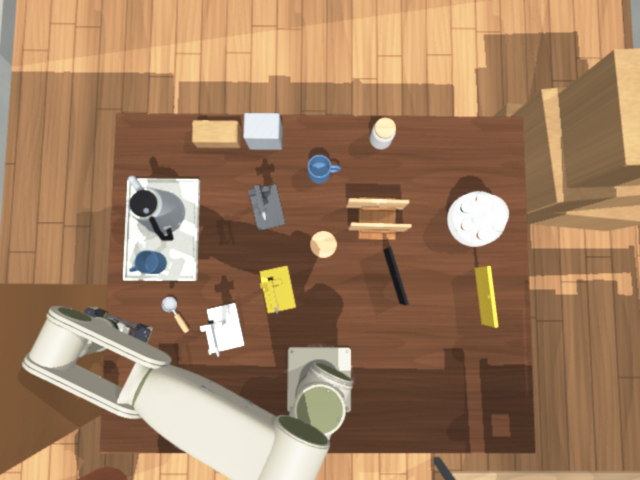

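The grey steel stand is at scene (318,335) / top (267,207). The rack with two bamboo boards is at scene (250,240) / top (378,215). Yellow, white and black things are look-alikes. Next I'll zoom in to tell the two boards apart.

```bash
python3 - <<'E'
from h import *
S=np.load("scene0.npz");T=np.load("top0.npz")
def crop(im,u,v,w,h): return cv2.resize(im[v:v+h,u:u+w],(400,300),interpolation=cv2.INTER_CUBIC)
a=crop(S["im"],205,190,100,75);b=crop(S["im"],280,265,100,75)
c=crop(T["im"],340,180,80,60);d=crop(T["im"],230,172,80,60)
save("crops",np.vstack([np.hstack([a,b]),np.hstack([c,d])]))
# boards in top view
X=T["X"]; 
m=(X[...,0]>.45)&(X[...,0]<.7)&(X[...,1]>-.33)&(X[...,1]<-.05)&(X[...,2]>.115)&(X[...,2]<.16)
for lo,hi in((.45,.565),(.565,.7)):
    p=X[m&(X[...,0]>lo)&(X[...,0]<hi)]; r=cv2.minAreaRect((p[:,:2]*1000).astype(np.float32)); print(len(p),p.mean(0).round(3),r,np.percentile(p[:,2],[5,50,95]).round(3))
m=(X[...,0]>.45)&(X[...,0]<.7)&(X[...,1]>.05)&(X[...,1]<.25)
for lo,hi in((.004,.02),(.17,.205),(.222,.25)):
    mm=m&(X[...,2]>lo)&(X[...,2]<hi);p=X[mm];r=cv2.minAreaRect((p[:,:2]*1000).astype(np.float32));print(lo,len(p),p.mean(0).round(3),r)
E
```

```text
214 [ 0.524 -0.2    0.128] ((491.61572265625, -200.90933227539062), (199.44850158691406, 79.69672393798828), 88.78370666503906) [0.118 0.128 0.134]
225 [ 0.605 -0.195  0.128] ((606.190185546875, -194.52024841308594), (199.52267456054688, 12.410263061523438), 88.9113998413086) [0.119 0.129 0.135]
0.004 815 [0.588 0.177 0.008] ((574.1080322265625, 150.23008728027344), (246.4329833984375, 199.31626892089844), 0.19212056696414948)
0.17 126 [0.609 0.19  0.196] ((590.4400024414062, 199.4232635498047), (65.38217163085938, 104.83621215820312), 81.58316802978516)
0.222 159 [0.586 0.185 0.237] ((588.5015258789062, 186.7242889404297), (84.50198364257812, 23.533187866210938), 14.621193885803223)
```

View pics/crops.png

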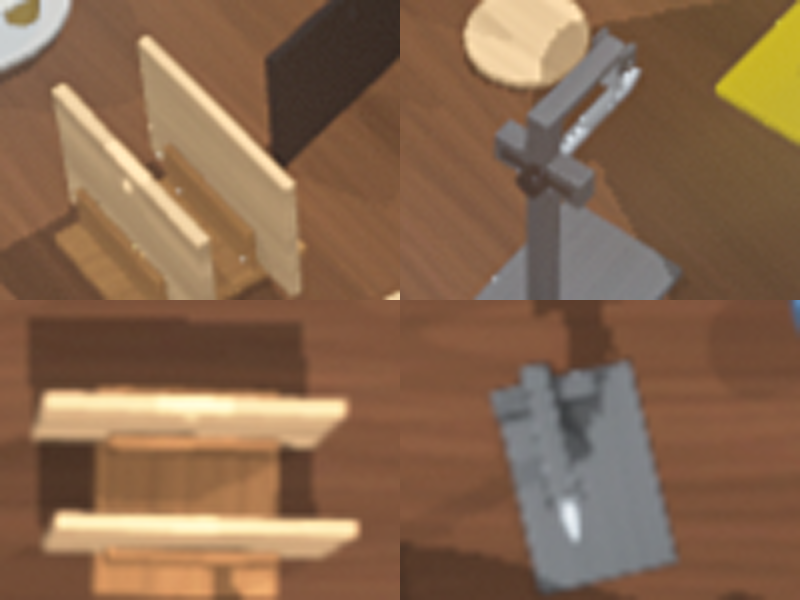

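The hole shows on the far board at scene (236,236), so that board (x≈0.606) is the one to hang. The near board is plain. The steel stand's peg points towards the robot, with its white nose at top (264,216).

```bash
python3 - <<'E'
from h import *
S=np.load("scene0.npz");T=np.load("top0.npz")
def pca(p):
    c=np.median(p[:,:2],0);w,v=np.linalg.eigh(np.cov(p[:,:2].T));a=np.degrees(np.arctan2(v[1,1],v[0,1]));return c.round(4),a
for n,D in(("S",S),("T",T)):
    X=D["X"];im=D["im"].astype(int)
    gray=(im.max(-1)-im.min(-1)<25)
    box=(X[...,0]>.48)&(X[...,0]<.70)&(X[...,1]>.08)&(X[...,1]<.26)
    arm=box&(X[...,2]>.232)&(X[...,2]<.25);foot=box&gray&(X[...,2]<.022)&(X[...,2]>.003)
    p=X[arm];print(n,"arm",len(p),pca(p),np.median(p[:,2]))
    q=X[foot];r=cv2.minAreaRect((q[:,:2]*1000).astype(np.float32));print("foot",len(q),r)
    b=(X[...,0]>.585)&(X[...,0]<.63)&(X[...,1]>-.31)&(X[...,1]<-.08)&(X[...,2]>.122)&(X[...,2]<.14)
    print("board",pca(X[b]),X[b][:,1].min(),X[b][:,1].max())
    r,c=np.nonzero(box&(X[...,2]>.18)&(X[...,2]<.225)); 
    print(np.c_[c,r,(X[r,c]*1000).round()][::3].astype(int).tolist())
s=robot.read_state();print(s["t"],s["tool_pos"],Ro.from_rotvec(s["orientation"]).as_matrix().round(3),s["q"])
E
```

```text
S arm 238 (array([0.591 , 0.1868]), np.float64(-165.21725342357524)) 0.23976572056758305
foot 1559 ((583.1466064453125, 180.6895294189453), (202.71017456054688, 117.19454956054688), 21.332931518554688)
board (array([ 0.6071, -0.1893]), np.float64(88.84543399637826)) -0.30065300694660463 -0.09587055187372699
[[333, 281, 556, 180, 223], [336, 282, 553, 187, 223], [332, 283, 559, 180, 218], [335, 283, 557, 189, 225], [338, 283, 533, 173, 190], [332, 284, 553, 174, 203], [335, 284, 554, 185, 214], [338, 284, 534, 175, 190], [332, 285, 554, 175, 201], [335, 285, 553, 184, 208], [332, 286, 557, 178, 202], [335, 286, 554, 186, 207], [332, 287, 557, 178, 197], [335, 287, 551, 183, 198], [332, 288, 558, 179, 196], [335, 288, 551, 183, 193], [332, 289, 557, 179, 190], [329, 290, 569, 181, 198], [332, 290, 558, 179, 188], [329, 291, 569, 181, 194], [332, 291, 563, 185, 193], [329, 292, 572, 185, 196], [326, 293, 578, 181, 193], [329, 293, 572, 185, 192], [326, 294, 580, 183, 193], [329, 294, 572, 185, 188], [308, 295, 621, 162, 200], [326, 295, 584, 187, 196], [329, 295, 576, 189, 192], [308, 2
[... 3911 characters left out ...]
5], [252, 192, 615, 216, 202], [255, 192, 616, 207, 197], [264, 192, 618, 180, 188], [251, 193, 612, 219, 200], [254, 193, 612, 209, 200], [249, 194, 609, 225, 199], [252, 194, 611, 217, 190], [255, 194, 612, 208, 185], [251, 195, 609, 221, 185], [260, 211, 551, 186, 224], [264, 211, 553, 176, 209], [262, 212, 552, 183, 199], [265, 212, 554, 176, 184], [265, 213, 550, 175, 193], [265, 214, 546, 174, 194], [265, 215, 544, 175, 190], [265, 216, 540, 174, 193], [264, 218, 534, 178, 189]]
0.8 [0.19768808 0.56651284 0.22964164] [[-0.944  0.33  -0.   ]
 [ 0.33   0.944  0.   ]
 [ 0.     0.    -1.   ]] [ 1.14960445e+00  1.30387879e-01  1.48820150e+00  1.99540475e-05
  1.52297514e+00 -8.54075827e-02]
```

```bash
cat >> h.py <<'E'
def to(p,yaw):  # tool-frame delta to TCP p with tool y at world yaw (rad), pointing down
    s=robot.read_state();A=Ro.from_rotvec(s["orientation"]);y=np.array([np.cos(yaw),np.sin(yaw),0]);z=np.array([0,0,-1.])
    B=Ro.from_matrix(np.c_[np.cross(y,z),y,z])
    print("t",round(s["t"],2),"pos",np.round(s["tool_pos"],4),"d",A.inv().apply(np.array(p)-s["tool_pos"]).round(4),"rot",(A.inv()*B).as_rotvec().round(4))
def ray(cam,uv,z):
    m=robot.camera_model(cam);R=np.array(m["R"]);c=-R.T@m["t"];d=R.T@np.linalg.solve(np.array(m["K"]),[*uv,1]);return c+d*(z-c[2])/d[2]
E
python3 - <<'E'
from h import *
th=np.radians(14.2);o=np.array([.5535,.1793]);M=np.array([[np.cos(th),np.sin(th)],[-np.sin(th),np.cos(th)]])
for n,c in(("scene0.npz","scene"),("top0.npz","top")):
    D=np.load(n);im=D["im"].astype(int);X=D["X"]
    b=(im.min(-1)>150)
    for v,u in np.argwhere(b):
        w=ray(c,(u,v),.19);q=M@(w[:2]-o)*1000
        if -35<q[0]<70 and abs(q[1])<30: print(c,u,v,q.round(1),im[v,u])
to([.604,-.2745,.25],np.radians(-1.1))
to([.604,-.2745,.40],np.radians(-1.1))
E
```

```text
Traceback (most recent call last):
  File "h.py", line 18, in ray
    m=robot.camera_model(cam);R=np.array(m["R"]);c=-R.T@m["t"];d=R.T@np.linalg.solve(np.array(m["K"]),[*uv,1]);return c+d*(z-c[2])/d[2]
ValueError: time passes only in moves, steps and waits
```

```bash
sed -i 's/^def ray(cam,uv,z):/def ray(m,uv,z):/; s/    m=robot.camera_model(cam);R=np.array(m\["R"\]);c=/    R=np.array(m["R"]);c=/' h.py
python3 - <<'E'
from h import *
th=np.radians(14.2);o=np.array([.5535,.1793]);M=np.array([[np.cos(th),np.sin(th)],[-np.sin(th),np.cos(th)]])
for n,c in(("scene0.npz","scene"),("top0.npz","top")):
    D=np.load(n);im=D["im"].astype(int);m=robot.camera_model(c)
    for v,u in np.argwhere(im.min(-1)>150):
        q=M@(ray(m,(u,v),.19)[:2]-o)*1000
        if -35<q[0]<70 and abs(q[1])<30: print(c,u,v,q.round(1),im[v,u])
to([.604,-.2745,.25],np.radians(-1.1))
to([.604,-.2745,.40],np.radians(-1.1))
E
```

```text
scene 338 282 [-24.6  -2.8] [186 190 195]
scene 339 282 [-26.1  -0.8] [159 154 154]
scene 336 283 [-18.8  -5. ] [185 190 195]
scene 337 283 [-20.4  -2.9] [197 202 207]
scene 338 283 [-21.9  -0.9] [200 206 212]
scene 336 284 [-16.2  -3.1] [205 210 216]
scene 337 284 [-17.7  -1.1] [205 211 216]
scene 338 284 [-19.3   1. ] [178 181 186]
scene 335 285 [-12.   -3.2] [162 165 167]
scene 336 285 [-13.5  -1.2] [200 207 211]
scene 337 285 [-15.1   0.8] [191 196 202]
scene 335 286 [-9.4 -1.3] [156 159 162]
scene 336 286 [-10.9   0.7] [183 189 194]
scene 337 286 [-12.4   2.7] [164 166 170]
scene 332 287 [-2.1 -5.5] [151 151 152]
scene 334 287 [-5.2 -1.5] [152 153 156]
scene 335 287 [-6.7  0.6] [161 164 167]
scene 336 287 [-8.3  2.6] [164 168 172]
scene 332 288 [ 0.5 -3.6] [159 162 164]
scene 333 288 [-1.1 -1.6] [154 156 159]
scene 334 288 [-2.6  0.4] [172 176 180]
scene 335 288 [-4.1  2.4] [165 169 173]
scene 331 289 [ 4.6 -3.7] [159 162 166]
scene 332 289 [ 3.1 -1.7] [156 158 163]
scene 334 289 [0.  2.3] [162 165 169]
scene 330 290 [ 8.7 -3.9] [159 162 164]
scene 331 290 [ 7.2 -1.8] [157 159 1
[... 2367 characters left out ...]
op 265 215 [-10.7  -2. ] [189 198 203]
top 262 216 [-11.5   7.9] [161 167 172]
top 263 216 [-12.3   4.8] [211 219 224]
top 264 216 [-13.    1.8] [227 234 238]
top 265 216 [-13.8  -1.3] [196 204 211]
top 263 217 [-15.4   5.6] [188 196 203]
top 264 217 [-16.1   2.5] [223 229 234]
top 265 217 [-16.9  -0.6] [197 206 213]
top 263 218 [-18.5   6.3] [164 170 176]
top 264 218 [-19.2   3.2] [212 220 224]
top 265 218 [-20.    0.2] [199 208 214]
top 264 219 [-22.3   4. ] [181 188 194]
top 265 219 [-23.1   0.9] [180 188 194]
t 0.8 pos [0.1977 0.5665 0.2296] d [-0.6607 -0.6602 -0.0204] rot [ 0.     -0.      1.2542]
t 0.8 pos [0.1977 0.5665 0.2296] d [-0.6607 -0.6602 -0.1704] rot [ 0.     -0.      1.2542]
```

Emit:
move_arm(deltas=[0, 0, -0.06, 0, 0, 0, 0.5, 0, 0, -0.12, 0, 0, 0.1, 0.5, -0.02, -0.02, -0.17, 0, 0, 0.25, 0.5, -0.66, -0.66, -0.17, 0, 0, 1.254, 0.5, -0.66, -0.66, -0.17, 0, 0, 1.254, 0.5, -0.66, -0.66, -0.17, 0, 0, 1.254, 0.5, -0.66, -0.66, -0.17, 0, 0, 1.254, 0.5, -0.66, -0.66, -0.17, 0, 0, 1.254, 0.5, -0.66, -0.66, -0.17, 0, 0, 1.254, 0.5, -0.66, -0.66, -0.17, 0, 0, 1.254, 0.5, -0.66, -0.66, -0.17, 0, 0, 1.254, 0.5, -0.66, -0.66, -0.17, 0, 0, 1.254, 0.5], squeeze=50)

```text
t: 2.3
tool_pos: [0.455, 0.0324, 0.4]
orientation: [2.242, 2.2, 0.001]
force: [0.9, -0.2, -0.1]
opening: 0.0464
gripper_force: 0.0
```

```bash
python3 - <<'E'
from h import *
to([.6044,-.2745,.22],np.radians(-1.1))
E
```

```text
t 2.3 pos [0.455  0.0324 0.4   ] d [-0.304   0.155   0.1802] rot [ 0.0012 -0.0001  0.0001]
```

Emit:
move_arm(deltas=[-0.304, 0.155, 0, 0, 0, 0, 0.5, -0.304, 0.155, 0, 0, 0, 0, 0.5, -0.304, 0.155, 0, 0, 0, 0, 0.5, -0.304, 0.155, 0, 0, 0, 0, 0.5, -0.304, 0.155, 0, 0, 0, 0, 0.5, -0.304, 0.155, 0, 0, 0, 0, 0.5, -0.304, 0.155, 0.06, 0, 0, 0, 0.5, -0.304, 0.155, 0.12, 0, 0, 0, 0.5, -0.304, 0.155, 0.18, 0, 0, 0, 0.5, -0.304, 0.155, 0.18, 0, 0, 0, 0.5, -0.304, 0.155, 0.18, 0, 0, 0, 0.5])

```text
t: 3.68
tool_pos: [0.6047, -0.273, 0.2227]
orientation: [2.24, 2.198, 0.001]
force: [0.3, -0.0, 0.4]
opening: 0.0469
gripper_force: 0.0
```

```bash
python3 - <<'E'
from h import *
to([.6044,-.2745,.11],np.radians(-1.1))
for c in("scene","top"):
    im,d,X=cloud(c); np.savez(c+"1.npz",im=im,d=d,X=X);s=robot.read_state();u,v=map(int,proj(c,s["tool_pos"]))
    k=cv2.resize(im[max(v-70,0):v+80,max(u-100,0):u+100],(400,300),interpolation=2)
    save(c+"1",k)
    b=(X[...,0]>.585)&(X[...,0]<.63)&(X[...,1]>-.22)&(X[...,1]<-.08)&(X[...,2]>.122)&(X[...,2]<.14)
    print(c,X[b].mean(0),X[b][:,1].max())
a=cv2.imread("pics/scene1.png");b=cv2.imread("pics/top1.png");cv2.imwrite("pics/pair1.png",np.hstack([a,b]))
E
```

```text
t 3.67 pos [ 0.6047 -0.273   0.2227] d [-0.0013 -0.0005  0.1127] rot [0.0027 0.0015 0.0002]
scene [ 0.60776745 -0.15543273  0.1315295 ] -0.09619513032401485
top [ 0.60665241 -0.15513928  0.12877517] -0.09508296714822513
```

View pics/pair1.png

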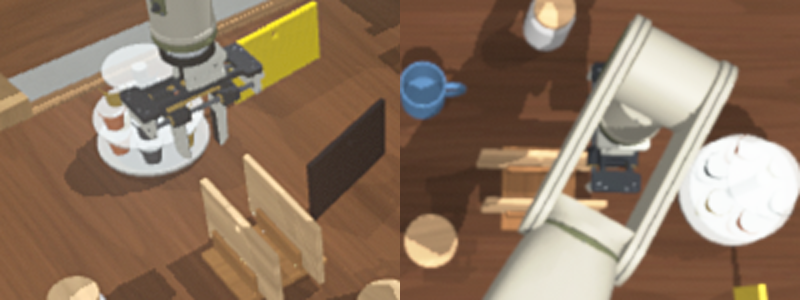

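The gripper straddles the far board's −y end, clear of the plain board and the cake stand. Next: descend and grip.

Emit:
move_arm(deltas=[-0.001, 0, 0.05, 0, 0, 0, 0.5, -0.001, 0, 0.09, 0, 0, 0, 0.5, -0.001, 0, 0.113, 0, 0, 0, 0.5, -0.001, 0, 0.113, 0, 0, 0, 0.5, -0.001, 0, 0.113, 0, 0, 0, 0, -0.001, 0, 0.113, 0, 0, 0, 0, -0.001, 0, 0.113, 0, 0, 0, 0, -0.001, 0, 0.113, 0, 0, 0, 0, -0.001, 0, 0.113, 0, 0, 0, 0, -0.001, 0, 0.113, 0, 0, 0, 0], squeeze=50)

```text
t: 5.03
tool_pos: [0.6038, -0.2736, 0.1071]
orientation: [2.242, 2.2, 0.0]
force: [-0.2, -0.8, 3.4]
opening: 0.0097
gripper_force: 50.0
```

Emit:
move_arm(deltas=[0, 0, -0.01, 0, 0, 0, 0, 0, 0, -0.025, 0, 0, 0, 0, 0, 0, -0.045, 0, 0, 0, 0, 0, 0, -0.075, 0, 0, 0, 0, 0, 0, -0.11, 0, 0, 0, 0, 0, 0, -0.145, 0, 0, 0, 0, 0, 0, -0.18, 0, 0, 0, 0, 0, 0, -0.18, 0, 0, 0, 0, 0, 0, -0.18, 0, 0, 0, 0])

```text
t: 6.15
tool_pos: [0.6034, -0.2734, 0.2859]
orientation: [-2.242, -2.2, 0.0]
force: [0.6, -0.4, -2.2]
opening: 0.0097
gripper_force: 50.0
```

```bash
python3 - <<'E'
from h import *
s=robot.read_state();print(s["tool_pos"],s["force"],s["opening"])
A=Ro.from_rotvec(s["orientation"]).as_matrix();print(A.round(4))
for c in("scene","top"):
    im,d,X=cloud(c); np.savez(c+"2.npz",im=im,d=d,X=X)
    L=(X-np.array(s["tool_pos"]))@A*1000   # tool-frame mm
    b=(abs(L[...,1])<12)&(L[...,0]<-20)&(L[...,0]>-200)&(L[...,2]>-25)&(L[...,2]<130)
    p=L[b];print(c,len(p),np.median(p,0).round(1),p.min(0).round(1),p.max(0).round(1))
    # top edge: min z per x-bin ; far edge
    for x in range(-180,-20,20):
        q=p[abs(p[:,0]-x)<6]
        if len(q)>3: print(x,np.percentile(q[:,2],[3,97]).round(1),np.median(q[:,1]).round(1),len(q))
    for r in robot.recognise(c,"board_eye")[:4]: u,v=map(int,r["uv"]);print(r,X[v,u].round(3),L[v,u].round(1))
    u,v=map(int,proj(c,s["tool_pos"]));save(c+"2",cv2.resize(im[max(v-60,0):v+90,max(u-100,0):u+100],(400,300),interpolation=2))
a=cv2.imread("pics/scene2.png");b=cv2.imread("pics/top2.png");cv2.imwrite("pics/pair2.png",np.hstack([a,b]))
E
```

```text
[ 0.60337131 -0.27336436  0.28588735] [ 0.61919592 -0.37737691 -2.17983243] 0.009719780033040741
[[ 1.900e-02  9.998e-01 -6.000e-04]
 [ 9.998e-01 -1.900e-02  3.000e-04]
 [ 3.000e-04 -6.000e-04 -1.000e+00]]
scene 10 [-22.2   4.8  67.1] [-24.5   3.   40.7] [-20.4   5.6  92.4]
{'uv': [256.7, 146.2], 'confidence': 0.74} [ 0.292 -0.562  0.075] [-294.1 -305.9  210.8]
{'uv': [292.1, 200.4], 'confidence': 0.63} [ 0.359 -0.257  0.069] [  11.9 -244.2  216.8]
{'uv': [232.5, 202.1], 'confidence': 0.6} [ 0.612 -0.187  0.255] [86.3  6.7 31.1]
  return _methods._mean(a, axis=axis, dtype=dtype,
  ret = um.true_divide(
Traceback (most recent call last):
ValueError: zero-size array to reduction operation minimum which has no identity
```

```bash
cat > tilt.py <<'E'
from h import *
import sys
n=sys.argv[1]
s=robot.read_state();A=Ro.from_rotvec(s["orientation"]).as_matrix();print(s["t"],np.round(s["tool_pos"],4),np.round(s["force"],1),np.round(s["wrist_torque"],2))
k=[]
for c in("scene","top"):
    im,d,X=cloud(c)
    L=(X-np.array(s["tool_pos"]))@A*1000
    b=(abs(L[...,1])<14)&(L[...,0]>15)&(L[...,0]<200)&(L[...,2]>-60)&(L[...,2]<160);p=L[b];print(c,len(p))
    for x in range(30,190,20):
        q=p[abs(p[:,0]-x)<6]
        if len(q)>3: print(x,np.percentile(q[:,2],[3,97]).round(1),np.median(q[:,1]).round(1),len(q))
    for r in robot.recognise(c,"board_eye")[:4]:
        u,v=map(int,r["uv"])
        if abs(L[v,u]).max()<180: print(r,X[v,u].round(4),L[v,u].round(1))
    u,v=map(int,proj(c,s["tool_pos"]));k.append(cv2.resize(im[max(v-60,0):max(v-60,0)+150,max(u-100,0):max(u-100,0)+200],(400,300),interpolation=2))
save(n,np.hstack(k))
E
python3 tilt.py p2
```

```text
6.3 [ 0.6028 -0.273   0.2843] [ 0.   0.  -1.8] [-0.18  0.06  0.03]
scene 1099
30 [-26.  85.] 4.6 64
50 [-26.1  90.9] 5.0 79
70 [-27.2  91.7] 5.0 74
90 [-28.1  90.7] 4.6 69
110 [-26.7  85.3] 4.7 71
130 [-26.9  92.4] 4.7 78
150 [-27.7  88.2] 4.7 77
170 [-27.   90.7] 3.6 130
{'uv': [234.1, 204.0], 'confidence': 0.83} [ 0.6088 -0.1828  0.2488] [90.3  4.3 35.6]
top 478
70 [-24.2  89.9] -3.0 47
90 [-26.4  93.3] -3.1 48
110 [-25.9  98. ] -3.1 48
130 [-23.6  83.7] -3.2 43
150 [-24.   82.8] -3.1 44
170 [-24.   87.6] -3.1 44
{'uv': [371.4, 192.5], 'confidence': 0.89} [ 0.6017 -0.1506  0.2776] [122.4  -3.5   7. ]
```

View pics/p2.png

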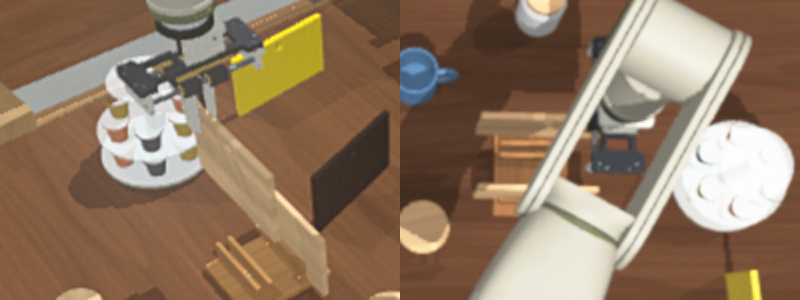

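Board is held level (top edge 26 mm above the TCP all along, no tilt). I'll check the hole on it.

```bash
python3 - <<'E'
from h import *
s=robot.read_state();A=Ro.from_rotvec(s["orientation"]).as_matrix()
im,d,X=cloud("scene")
L=(X-np.array(s["tool_pos"]))@A*1000
e=np.array(s["tool_pos"])+A@[.079,.005,-.008];u,v=proj("scene",e);print(u,v)
u,v=int(round(u)),int(round(v));save("eye",cv2.resize(im[v-30:v+30,u-40:u+40],(800,600),interpolation=2))
b=(abs(L[...,1])<40)&(L[...,0]>50)&(L[...,0]<110)&(L[...,2]>-20)&(L[...,2]<12)
for r in range(v-6,v+7):print([ (int(im[r,c].sum()),int(L[r,c,1])) for c in range(u-6,u+7)])
E
```

```text
229.61899489357907 189.68898762969278
[(420, 4), (419, 5), (421, 6), (434, 3), (457, 3), (473, 3), (481, -2), (480, 0), (458, -4), (409, -169), (330, -170), (301, -176), (315, -177)]
[(433, 3), (427, 4), (418, 4), (418, 4), (433, 3), (458, 6), (476, 2), (518, 0), (524, -2), (502, -4), (425, -169), (328, -167), (305, -175)]
[(439, 4), (435, 5), (428, 4), (416, 4), (410, 3), (432, 4), (479, 4), (530, 4), (539, 1), (536, 0), (507, -4), (423, -172), (331, -171)]
[(440, 6), (431, 4), (434, 4), (429, 4), (421, 0), (420, 3), (443, 4), (498, 6), (527, 3), (536, 0), (535, 0), (511, -4), (426, -166)]
[(430, 6), (434, 6), (430, 4), (433, 5), (451, 4), (457, 1), (429, 2), (451, 5), (495, 3), (526, 2), (535, 1), (535, -1), (499, -2)]
[(425, 3), (425, 5), (425, 5), (428, 3), (455, 3), (476, 2), (448, 0), (425, 5), (454, 5), (491, 2), (512, 3), (505, 2), (496, -1)]
[(424, 4), (432, 7), (424, 7), (426, 7), (449, 4), (477, 3), (473, 0), (425, 5), (433, 6), (455, 4), (467, 4), (479, 5), (488, 1)]
[(412, 4), (430, 5), (420, 4), (418, 4), (440, 4), (458, 5), (465, 2), (436, 5), (433, 6), (437, 3), (432, 5), (455, 4), (479, 2)]
[(419, 5), (417, 3), (425, 5), (420, 4), (421, 3), (431, 4), (442, 5), (433, 5), (433, 3), (434, 3), (415, 5), (422, 3), (453, 4)]
[(417, 4), (411, 5), (425, 5), (418, 4), (413, 3), (426, 5), (440, 4), (430, 5), (434, 5), (445, 2), (425, 5), (416, 6), (425, 6)]
[(420, 4), (416, 5), (412, 4), (423, 5), (414, 6), (417, 5), (433, 5), (429, 4), (428, 4), (439, 4), (439, 5), (421, 5), (414, 6)]
[(419, 4), (421, 5), (412, 5), (419, 4), (417, 5), (409, 6), (425, 5), (431, 5), (422, 3), (427, 3), (447, 5), (434, 5), (420, 3)]
[(419, 5), (419, 4), (414, 6), (411, 4), (418, 4), (415, 4), (423, 7), (429, 6), (417, 6), (417, 4), (438, 6), (440, 7), (435, 4)]
```

View pics/eye.png

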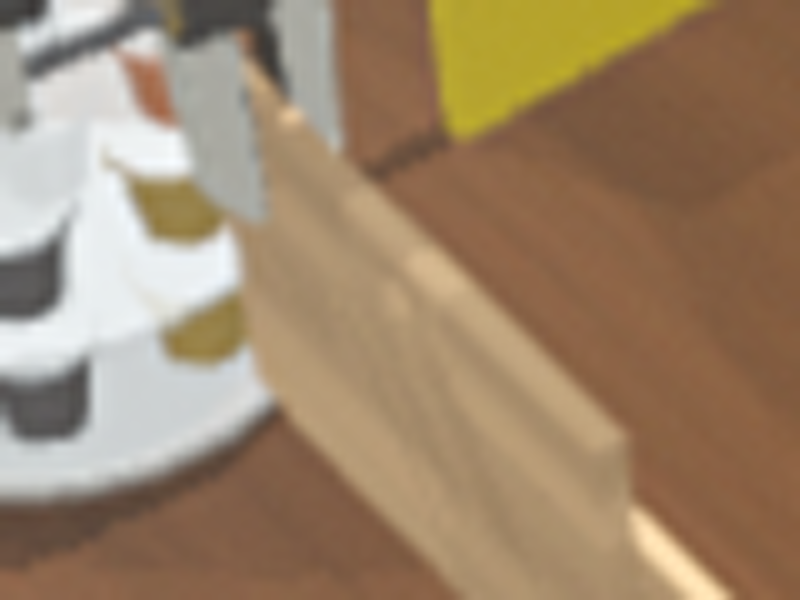

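The hole shows at crop (400,297), i.e. scene (230,190), just where predicted. So this is the right board, with the eye at tool (+79, 0, −7) mm. Next: carry it to a point in front of the peg.

Emit:
move_arm(deltas=[0.02, -0.04, 0, 0, 0, -0.02, 0, 0.06, -0.08, 0, 0, 0, -0.08, 0, 0.11, -0.11, 0, 0, 0, -0.15, 0, 0.16, -0.125, 0, 0, 0, -0.2, 0, 0.21, -0.127, 0, 0, 0, -0.267, 0, 0.25, -0.125, 0, 0, 0, -0.267, 0, 0.29, -0.115, 0, 0, 0, -0.267, 0, 0.33, -0.105, 0, 0, 0, -0.267, 0, 0.36, -0.095, 0, 0, 0, -0.267, 0, 0.36, -0.095, 0, 0, 0, -0.267, 0, 0.36, -0.095, 0, 0, 0, -0.267, 0])

```text
t: 7.92
tool_pos: [0.5153, 0.0879, 0.2865]
orientation: [-1.929, -2.479, 0.001]
force: [0.1, 0.2, -1.9]
opening: 0.0098
gripper_force: 50.0
```

```bash
cat > st.py <<'E'
from h import *
import sys
# eye position in stand frame and the delta to a wanted (x,y,z) mm there
th=np.radians(14.2);o=np.array([.5535,.1793,0]);B=Ro.from_euler("z",th).as_matrix()
s=robot.read_state();A=Ro.from_rotvec(s["orientation"]).as_matrix()
e=np.array(s["tool_pos"])+A@[.079,0,-.0073]
print("t",round(s["t"],2),"eye stand mm",((e-o)@B*1000).round(1),"F stand",(np.array(s["force"])@B).round(2),"T",np.round(s["wrist_torque"],2),"open",round(s["opening"],4))
for a in sys.argv[1:]:
    w=o+B@(np.array(eval(a))/1000); to(w-Ro.from_euler("z",th).as_matrix()@[0,.079,.0073],th)
E
python3 st.py -60,.5,190; python3 tilt.py p3
```

```text
t 7.92 eye stand mm [-5.950e+01 -2.000e-01  2.938e+02] F stand [ 0.13  0.14 -1.92] T [-0.13 -0.   -0.02] open 0.0098
t 7.92 pos [0.5153 0.0879 0.2865] d [ 0.0007 -0.0005  0.1038] rot [-0.0005  0.0004  0.0005]
7.925 [0.5153 0.0879 0.2865] [ 0.1  0.2 -1.9] [-0.13 -0.   -0.02]
scene 2023
30 [-25.2  89.4] 3.9 136
50 [-26.3  92.1] 4.4 142
70 [-25.1  88.3] 4.2 150
90 [-26.2  89.5] 4.3 143
110 [-26.5  88.7] 4.2 156
130 [-25.6  90.9] 4.0 152
150 [-25.7  90.7] 3.6 151
170 [-25.2  89. ] 3.8 177
{'uv': [351.1, 261.5], 'confidence': 0.75} [0.4997 0.1805 0.2586] [93.5  7.7 27.9]
top 288
50 [-24.5  82.5] -4.0 37
70 [-25.3  81.5] -3.7 38
90 [31.  99.7] -4.0 8
130 [-25.2  38.9] -3.0 26
150 [-24.9  83.8] -3.9 38
170 [-24.2  90.4] -3.7 35
{'uv': [246.3, 230.5], 'confidence': 0.79} [0.4805 0.2141 0.3112] [130.8  -2.7 -24.7]
```

View pics/p3.png

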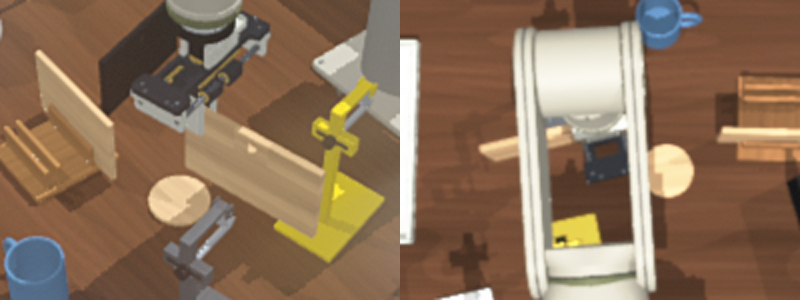

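The board is in front of the stand, upright, with the eye at crop (250,148). Next: lower it to the peg's height.

Emit:
move_arm(deltas=[0.001, -0.001, 0.03, 0, 0, 0, 0, 0.001, -0.001, 0.06, 0, 0, 0, 0, 0.001, -0.001, 0.085, 0, 0, 0, 0, 0.001, -0.001, 0.104, 0, 0, 0, 0, 0.001, -0.001, 0.104, 0, 0, 0, 0, 0.001, -0.001, 0.104, 0, 0, 0, 0])

```text
t: 8.88
tool_pos: [0.5149, 0.0889, 0.1838]
orientation: [1.929, 2.478, 0.002]
force: [0.6, -0.2, -1.6]
opening: 0.0101
gripper_force: 50.0
```

```bash
python3 st.py -60,.5,190 -30,.5,190; python3 - <<'E'
from h import *
im,d,X=cloud("scene"); s=robot.read_state();A=Ro.from_rotvec(s["orientation"]).as_matrix()
e=np.array(s["tool_pos"])+A@[.079,.005,-.0073];u,v=proj("scene",e);tip=proj("scene",[.5302,.1739,.19]);print(u,v,tip)
u,v=int(u),int(v);save("p4",cv2.resize(im[v-30:v+30,u-40:u+40],(800,600),interpolation=2))
E
```

```text
t 8.88 eye stand mm [-59.6   0.8 191.1] F stand [ 0.54 -0.35 -1.64] T [-0.15 -0.06  0.04] open 0.0101
t 8.88 pos [0.5149 0.0889 0.1838] d [-0.0003 -0.0004  0.0011] rot [ 0.0016  0.0003 -0.0001]
t 8.88 pos [0.5149 0.0889 0.1838] d [-0.0003  0.0296  0.0012] rot [ 0.0016  0.0003 -0.0001]
345.87029322362554 275.1630448977763 [338.90227909 282.77182795]
```

View pics/p4.png

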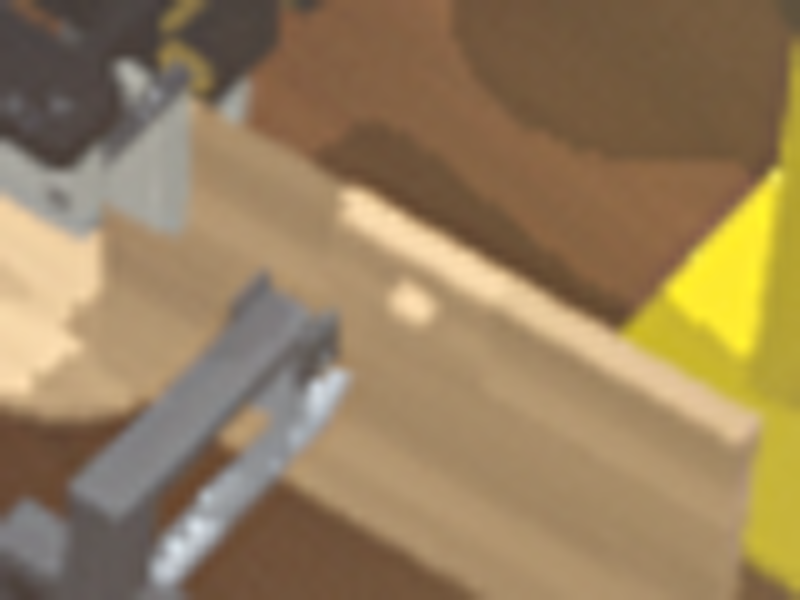

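The eye at crop (412,302) lies right on the peg's line extended from its tip at (345,375). Next: advance gently onto the nose.

Emit:
move_arm(deltas=[0, 0.008, 0.001, 0, 0, 0, 0, 0, 0.016, 0.001, 0, 0, 0, 0, 0, 0.022, 0.001, 0, 0, 0, 0, 0, 0.027, 0.001, 0, 0, 0, 0, 0, 0.032, 0.001, 0, 0, 0, 0, 0, 0.036, 0.001, 0, 0, 0, 0, 0, 0.04, 0.001, 0, 0, 0, 0, 0, 0.04, 0.001, 0, 0, 0, 0])

```text
t: 9.93
tool_pos: [0.5532, 0.0989, 0.1816]
orientation: [-1.93, -2.479, 0.0]
force: [-1.2, 0.1, -1.1]
opening: 0.0097
gripper_force: 50.0
```

```bash
python3 st.py -5,.5,190
```

```text
t 9.93 eye stand mm [-20.    1.1 188.9] F stand [-1.17  0.43 -1.1 ] T [-0.14  0.03 -0.01] open 0.0097
t 9.93 pos [0.5532 0.0989 0.1816] d [-0.0006  0.015  -0.0011] rot [-0.     -0.      0.0002]
```

Low force with the tip inside the eye. Continuing.

Emit:
move_arm(deltas=[0, 0.003, -0.0005, 0, 0, 0, 0, 0, 0.006, -0.001, 0, 0, 0, 0, 0, 0.009, -0.001, 0, 0, 0, 0, 0, 0.012, -0.001, 0, 0, 0, 0, 0, 0.012, -0.001, 0, 0, 0, 0])

```text
t: 10.55
tool_pos: [0.5649, 0.1018, 0.1826]
orientation: [-1.93, -2.479, 0.0]
force: [0.8, -0.6, -1.5]
opening: 0.0096
gripper_force: 50.0
```

```bash
python3 st.py 10,.5,190
```

```text
t 10.55 eye stand mm [ -8.    1.1 189.9] F stand [ 0.65 -0.8  -1.48] T [-0.24  0.01 -0.02] open 0.0096
t 10.55 pos [0.5649 0.1018 0.1826] d [-0.0006  0.018  -0.0001] rot [-0.      0.      0.0002]
```

Emit:
move_arm(deltas=[-0.0005, 0.004, 0, 0, 0, 0, 0, -0.0005, 0.008, 0, 0, 0, 0, 0, -0.0005, 0.012, 0, 0, 0, 0, 0, -0.0005, 0.016, 0, 0, 0, 0, 0, -0.0005, 0.02, 0, 0, 0, 0, 0, -0.0005, 0.02, 0, 0, 0, 0, 0])

```text
t: 11.3
tool_pos: [0.5844, 0.1063, 0.1826]
orientation: [-1.93, -2.479, 0.0]
force: [-0.1, 0.2, -2.4]
opening: 0.0098
gripper_force: 50.0
```

```bash
python3 st.py 38,.5,190
```

```text
t 11.3 eye stand mm [ 12.    0.6 189.9] F stand [-0.01  0.24 -2.41] T [-0.17 -0.01  0.02] open 0.0098
t 11.3 pos [0.5844 0.1063 0.1826] d [-0.0001  0.0259 -0.0001] rot [-0.      0.      0.0003]
```

Emit:
move_arm(deltas=[0, 0.005, 0, 0, 0, 0, 0, 0, 0.01, 0, 0, 0, 0, 0, 0, 0.015, 0, 0, 0, 0, 0, 0, 0.02, 0, 0, 0, 0, 0, 0, 0.025, 0, 0, 0, 0, 0, 0, 0.028, 0, 0, 0, 0, 0, 0, 0.028, 0, 0, 0, 0, 0, 0, 0.028, 0, 0, 0, 0, 0, 0, 0.028, 0, 0, 0, 0, 0])

```text
t: 12.42
tool_pos: [0.6112, 0.113, 0.1827]
orientation: [-1.93, -2.479, 0.0]
force: [-0.1, -0.5, -1.8]
opening: 0.0096
gripper_force: 50.0
```

```bash
python3 st.py 14,.5,190; python3 - <<'E'
from h import *
o=[]
for c,p in(("scene",[.57,.18,.2]),("top",[.57,.18,.2])):
    im,d,X=cloud(c);u,v=map(int,proj(c,p));o.append(cv2.resize(im[v-25:v+25,u-33:u+33],(400,300),interpolation=2))
save("p5",np.hstack(o))
E
```

```text
t 12.43 eye stand mm [ 39.7   0.6 190. ] F stand [-0.23 -0.49 -1.79] T [-0.21  0.02 -0.01] open 0.0096
t 12.43 pos [0.6112 0.113  0.1827] d [-0.0001 -0.0257 -0.    ] rot [-0.      0.      0.0001]
```

View pics/p5.png

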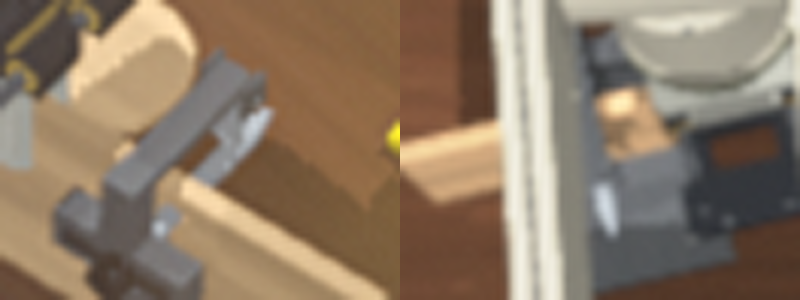

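The board is on the peg inside the bracket, and the flap hangs down again near the pin (crop (235,125)). Next: draw it back towards the flap.

Emit:
move_arm(deltas=[0, -0.005, 0, 0, 0, 0, 0, 0, -0.01, 0, 0, 0, 0, 0, 0, -0.015, 0, 0, 0, 0, 0, 0, -0.02, 0, 0, 0, 0, 0, 0, -0.025, 0, 0, 0, 0, 0, 0, -0.028, 0, 0, 0, 0, 0, 0, -0.028, 0, 0, 0, 0, 0, 0, -0.028, 0, 0, 0, 0, 0])

```text
t: 13.52
tool_pos: [0.5843, 0.1062, 0.1827]
orientation: [1.93, 2.479, 0.0]
force: [1.4, 0.2, -2.0]
opening: 0.0095
gripper_force: 50.0
```

```bash
python3 st.py
```

```text
t 13.53 eye stand mm [ 11.9   0.6 190. ] F stand [ 1.42 -0.13 -2.02] T [-0.24  0.03  0.01] open 0.0095
```

Emit:
move_arm(deltas=[0, -0.0005, 0, 0, 0, 0, 0, 0, -0.001, 0, 0, 0, 0, 0, 0, -0.0015, 0, 0, 0, 0, 0, 0, -0.0015, 0, 0, 0, 0, 0])

```text
t: 14.02
tool_pos: [0.5827, 0.1058, 0.1826]
orientation: [-1.93, -2.479, 0.0]
force: [-0.5, -1.2, -1.7]
opening: 0.0095
gripper_force: 50.0
```

```bash
python3 st.py
```

```text
t 14.03 eye stand mm [ 10.3   0.6 189.9] F stand [-0.83 -1.07 -1.66] T [-0.23 -0.02  0.  ] open 0.0095
```

Just noise so far; no contact yet. Continuing.

Emit:
move_arm(deltas=[0, -0.0005, 0, 0, 0, 0, 0, 0, -0.001, 0, 0, 0, 0, 0, 0, -0.0015, 0, 0, 0, 0, 0, 0, -0.002, 0, 0, 0, 0, 0, 0, -0.002, 0, 0, 0, 0, 0])

```text
t: 14.65
tool_pos: [0.5808, 0.1053, 0.1826]
orientation: [1.93, 2.479, 0.0]
force: [-0.6, -0.1, -1.2]
opening: 0.01
gripper_force: 50.0
```

```bash
python3 st.py
```

```text
t 14.65 eye stand mm [  8.3   0.6 189.9] F stand [-0.6   0.08 -1.21] T [-0.24  0.01  0.05] open 0.01
```

Emit:
move_arm(deltas=[0, -0.0005, 0, 0, 0, 0, 0, 0, -0.001, 0, 0, 0, 0, 0, 0, -0.0015, 0, 0, 0, 0, 0, 0, -0.0015, 0, 0, 0, 0, 0])

```text
t: 15.15
tool_pos: [0.5793, 0.105, 0.1826]
orientation: [1.93, 2.479, 0.0]
force: [0.7, -0.5, -2.0]
opening: 0.0097
gripper_force: 50.0
```

```bash
python3 st.py
```

```text
t 15.15 eye stand mm [  6.8   0.6 189.9] F stand [ 0.59 -0.66 -2.02] T [-0.17  0.04 -0.01] open 0.0097
```

Emit:
move_arm(deltas=[0, -0.0005, 0, 0, 0, 0, 0, 0, -0.001, 0, 0, 0, 0, 0, 0, -0.001, 0, 0, 0, 0, 0])

```text
t: 15.52
tool_pos: [0.5787, 0.1048, 0.1827]
orientation: [1.929, 2.479, 0.001]
force: [3.3, 1.4, -4.2]
opening: 0.0099
gripper_force: 50.0
```

```bash
python3 st.py
```

```text
t 15.53 eye stand mm [  6.2   0.6 190. ] F stand [ 3.49  0.52 -4.24] T [-0.21 -0.58 -0.29] open 0.0099
```

Contact at x = +6.2, as expected. Tug slightly more and hold.

Emit:
move_arm(deltas=[0, -0.0004, 0, 0, 0, 0, 0, 0, -0.0006, 0, 0, 0, 0, 0, 0, -0.0006, 0, 0, 0, 0, 0, 0, -0.0006, 0, 0, 0, 0, 0])

```text
t: 16.02
tool_pos: [0.5783, 0.1046, 0.1828]
orientation: [1.929, 2.478, 0.001]
force: [5.3, 1.2, -4.0]
opening: 0.0096
gripper_force: 50.1
```

```bash
python3 st.py
```

```text
t 16.02 eye stand mm [  5.7   0.5 190.1] F stand [ 5.45 -0.12 -3.99] T [-0.21 -0.91 -0.42] open 0.0096
```

5.4 N: caught. Hold briefly, then ease forward off the flap and lower the eye onto the peg.

Emit:
move_arm(deltas=[0, 0, 0, 0, 0, 0, 0, 0, 0, 0, 0, 0, 0, 0, 0, 0, 0, 0, 0, 0, 0, 0, 0.002, 0, 0, 0, 0, 0, 0, 0.005, 0, 0, 0, 0, 0, 0, 0.009, 0, 0, 0, 0, 0, 0, 0.013, 0, 0, 0, 0, 0, 0, 0.013, 0.001, 0, 0, 0, 0, 0, 0.013, 0.002, 0, 0, 0, 0, 0, 0.013, 0.002, 0, 0, 0, 0, 0, 0.013, 0.002, 0, 0, 0, 0])

```text
t: 17.4
tool_pos: [0.5903, 0.1077, 0.1807]
orientation: [-1.93, -2.479, 0.0]
force: [0.3, -0.3, -1.3]
opening: 0.0098
gripper_force: 50.0
```

```bash
python3 st.py
```

```text
t 17.4 eye stand mm [ 18.1   0.6 187.9] F stand [ 0.23 -0.34 -1.33] T [-0.21  0.03 -0.01] open 0.0098
```

Emit:
move_arm(deltas=[0, 0, 0.0005, 0, 0, 0, 0, 0, 0, 0.001, 0, 0, 0, 0, 0, 0, 0.0015, 0, 0, 0, 0, 0, 0, 0.0015, 0, 0, 0, 0])

```text
t: 17.9
tool_pos: [0.5906, 0.1078, 0.1797]
orientation: [1.929, 2.479, 0.001]
force: [-2.0, -0.0, 2.2]
opening: 0.0094
gripper_force: 50.0
```

```bash
python3 st.py
```

```text
t 17.9 eye stand mm [ 18.5   0.6 187. ] F stand [-1.94  0.48  2.16] T [0.14 0.27 0.08] open 0.0094
```

The peg now carries the board. Ease the grip and open.

Emit:
move_arm(deltas=[0, 0, 0, 0, 0, 0, 0, 0, 0, 0, 0, 0, 0, 0], squeeze=4)

```text
t: 18.15
tool_pos: [0.5905, 0.1078, 0.1791]
orientation: [1.93, 2.479, 0.0]
force: [0.4, 0.1, 1.4]
opening: 0.0098
gripper_force: 4.0
```

Emit:
move_arm(deltas=[0, 0, 0, 0, 0, 0, 0.16, 0, 0, 0, 0, 0, 0, 0.22, 0, 0, 0, 0, 0, 0, 0.3, 0, 0, 0, 0, 0, 0, 0.4, 0, 0, 0, 0, 0, 0, 0.4, 0, 0, 0, 0, 0, 0, 0.4])

```text
t: 18.9
tool_pos: [0.5904, 0.1078, 0.1792]
orientation: [1.93, 2.479, 0.0]
force: [-0.3, -0.2, 0.7]
opening: 0.037
gripper_force: 0.0
```

```bash
python3 tilt.py p6
```

```text
18.9 [0.5904 0.1078 0.1792] [-0.3 -0.2  0.7] [-0.    0.1  -0.06]
scene 1381
30 [-27.6  30.2] 4.0 50
50 [-28.6  21.1] 2.3 15
70 [-59.7  84.1] 3.9 61
90 [-48.8  87.3] 3.8 130
110 [-27.4  92.1] 4.1 126
130 [-27.9  86.3] 4.4 126
150 [-29.4  90. ] 4.5 131
170 [-28.6  87.7] 4.5 141
{'uv': [335.8, 308.0], 'confidence': 0.65} [0.5698 0.2073 0.1513] [101.6   4.4  27.9]
top 273
50 [-25.4  88.9] -3.7 38
70 [-59.8  89.1] -3.7 39
130 [-27.2  31. ] -2.7 24
150 [-27.7  85.4] -3.1 39
170 [-27.3  92.2] -3.5 37
{'uv': [242.4, 209.7], 'confidence': 0.8} [0.5603 0.2457 0.2016] [141.1   4.7 -22.5]
```

Hanging straight. Retreat straight up.

Emit:
move_arm(deltas=[0, 0, -0.01, 0, 0, 0, 0.4, 0, 0, -0.03, 0, 0, 0, 0.4, 0, 0, -0.06, 0, 0, 0, 0.4, 0, 0, -0.1, 0, 0, 0, 0.4, 0, 0, -0.15, 0, 0, 0, 0.4, 0, 0, -0.19, 0, 0, 0, 0.4, -0.06, 0, -0.2, 0, 0, 0, 0.4, -0.12, 0, -0.2, 0, 0, 0, 0.4, -0.18, 0, -0.2, 0, 0, 0, 0.4, -0.22, 0, -0.2, 0, 0, 0, 0.4, -0.22, 0, -0.2, 0, 0, 0, 0.4, -0.22, 0, -0.2, 0, 0, 0, 0.4])

```text
t: 20.6
tool_pos: [0.6444, -0.1051, 0.3804]
orientation: [1.929, 2.478, 0.001]
force: [-0.2, 1.0, -0.1]
opening: 0.037
gripper_force: 0.0
```

```bash
python3 - <<'E'
from h import *
o=[]
for c,p in(("scene",[.57,.18,.2]),("top",[.57,.18,.2])):
    im,d,X=cloud(c);u,v=map(int,proj(c,p));o.append(cv2.resize(im[v-42:v+42,u-56:u+56],(400,300),interpolation=2))
    m=(X[...,0]>.45)&(X[...,0]<.7)&(X[...,1]>.0)&(X[...,1]<.4)&(X[...,2]>.196)&(X[...,2]<.212);print(X[m].mean(0),m.sum())
save("p7",np.hstack(o));print(robot.read_state()["tool_pos"])
E
```

```text
[0.58643077 0.19146438 0.20288744] 578
[0.58400178 0.18755085 0.20175554] 278
[ 0.64440031 -0.10418556  0.38023798]
```

View pics/p7.png

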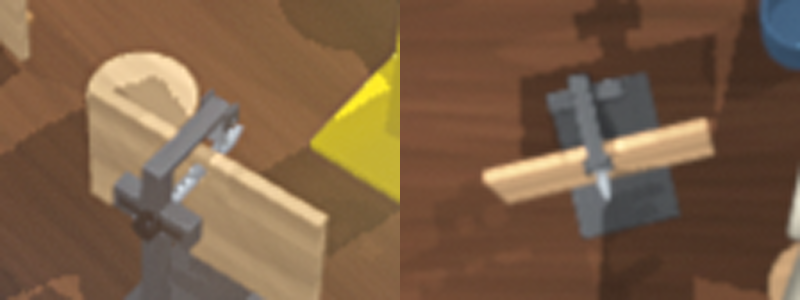

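The board hangs level on the peg behind the flap, with the nose showing in front at crop (602,187), and the robot is clear.

Emit:
move_arm(deltas=[0, 0, 0, 0, 0, 0, 0.4, 0, 0, 0, 0, 0, 0, 0.4, 0, 0, 0, 0, 0, 0, 0.4, 0, 0, 0, 0, 0, 0, 0.4, 0, 0, 0, 0, 0, 0, 0.4, 0, 0, 0, 0, 0, 0, 0.4, 0, 0, 0, 0, 0, 0, 0.4, 0, 0, 0, 0, 0, 0, 0.4])

```text
t: 21.7
tool_pos: [0.6444, -0.1055, 0.3791]
orientation: [1.93, 2.479, 0.0]
force: [-0.4, -0.1, -0.3]
opening: 0.037
gripper_force: 0.0
```

```bash
python3 -c "
from plant import robot
print(robot.close_job())"
```

```text
the job is handed in; nothing more can be done
None
```

The eye board hangs level on the steel peg behind the closed flap; a tug of about 5.4 N met the flap and held, and I handed the job in at about 22 s with the arm clear (no verdict was returned).

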